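# Set out the punches in order of thickness

### The arm

A 6-joint arm with a two-finger parallel gripper is mounted at the origin on a cart in front of the work surface, level with it; the furniture and walls round the work are solid. World frame = base frame: x ahead of the robot, y to its left, z up, the work surface at z = 0. Lengths are in m, angles in degrees, forces in N, time in s.
With the tool pointing down it reaches from about 0.25 to 0.725 m from the base axis. Payload 9.7 kg.
Tool frame: the origin (TCP) lies between the finger pads; the fingertips stand 11 mm ahead of it and the grasp point (between the pads) lies 8 mm behind it; y points along the fingers, x is the direction in which the jaws open and shut, and the axes are right-handed (so a half turn about y gives the same grasp; the last joint's range is limited). The gripper opens to 85 mm and grips with 20 to 120 N. Pads are 22 mm wide; open, the fingers measure 114 mm over their backs; the gripper's body (76 mm by 85 mm) begins 54 mm behind the grasp point. The pads swing forward as they close: fully open they stand 13 mm farther back than shut.
Start: joints at [-73.625, 4.979, 10.078, 95.1, 0, 90], TCP at [0.155, -0.528, 0.242] pointing down, gripper open.
Joint ranges: [-179.16, 179.16], [-48.56, 103.87], [-65.8, 70.77], [-126.05, 130.52], [-82.76, 87.17], [-180, 180]. Speed limits (degrees/s): [127.2, 127.2, 147.25, 180, 180, 180].

### API

Orientations are given as [roll, pitch, yaw] about the fixed x, y, z axes, in that order (R = Rz(yaw) Ry(pitch) Rx(roll)).
In Python, from workcell import bot, vision gives the robot as it stands. The module is installed in compiled form; this text tells all that it offers.
- The arm moves only by the shell command python3 -m crank 'ROWS' [OPENING] [FORCE]. ROWS is text: rows parted by semicolons, each of 6 numbers parted by spaces: the shift along the tool's x, y, z in m, then the turn, a rotation vector about the tool's x, y, z in rad. A call has 1 to 8 rows; each row is the pose to reach, as a shift and turn from the pose commanded when the call began, along the tool's axes at that moment; what a row does not reach only later rows make up. A row lasts 1/10 s, in which the tool goes at most 50 mm and 8.59 degrees, less where a joint would pass 70% of its speed; a pose out of reach is approached as far as the arm can. A call with a gripper value outside its range is refused whole. OPENING is the gripper's target within -1 to 1 (shut at 1, half-way at 0, fully open at -1), set as the call begins (- or left out, the last holds). The fingers move at their own pace and stop on an object; FORCE is the grip in N (left out, the last holds). Time passes only in rows, so rows that repeat a pose let the fingers close. It gives the time, the measured TCP pose, the force and the opening at its end, in the units of the state.
- bot.get_obs(): the state, without advancing time (a new reading comes with each control period).
- vision.camera(name): name is "scene" or "top" or "wrist"; returns the picture (384x512x3 uint8, red, green, blue); there is no depth.
- vision.get_calibration(name): a dict with "fx", "fy", "cx", "cy" (pixels), "rvec" (rotation vector, rad) and "tvec" (3), from world to camera coordinates, as OpenCV has them. Camera axes: x right, y down, z forward; pixel columns grow to the right and rows downward; lengths in m; the calibration is good to about 2 mm. The wrist camera is an equidistant fisheye: a pixel r from the principal point sees the ray r / f radians off the axis. A picture is of the moment at which its call begins: read the wrist's pose just before it. get_calibration takes no time and is no camera call; for the wrist camera it gives the pose at the moment of the call.
- bot.job_done(): hands the job in, once; it reports no verdict.
The state is a dict: "time": time; "q": joint angles; "qd": joint speeds; "joint_efforts": joint torques, N m; "ee_pos": TCP position; "tcp_rot": TCP orientation; "wrist_force": force on the tool from outside, world axes, zero at the start; "torque": the same for the moment, N m; "opening": finger opening in m.
Only numpy, scipy, OpenCV 4.12 (cv2) and the standard library are available. Lean on these libraries where they do the work, as an engineer would, in place of code of your own. Each camera call takes 0.05 s, during which the arm holds its last target. There are 200 camera calls.

### The job

Stand the four loose steel punches upright on the four round pads of the wooden stand, one centred on each pad, in order of thickness: the thickest on the pad nearest the dark steel block, then ever thinner, to the thinnest at the brass bowl's end. Leave the steel block and the brass bowl where they are.

Things in the scene. Friction and masses are not known exactly. Their poses are not given: they have to be found in the camera images.
- punch_18_center (a point): the thinnest of four loose, plain steel punches: an upright solid cylinder 18 mm in diameter and 46 mm tall, with a shallow groove near its top, standing on the bench top (z = 0). The point is its centre, 23 mm above its underside; z is its own long axis, up
- punch_26_center (a point): the second thinnest of four loose, plain steel punches: an upright solid cylinder 26 mm in diameter and 46 mm tall, with a shallow groove near its top, standing on the bench top (z = 0). The point is its centre, 23 mm above its underside; z is its own long axis, up
- punch_34_center (a point): the second thickest of four loose, plain steel punches: an upright solid cylinder 34 mm in diameter and 46 mm tall, with a shallow groove near its top, standing on the bench top (z = 0). The point is its centre, 23 mm above its underside; z is its own long axis, up
- punch_42_center (a point): the thickest of four loose, plain steel punches: an upright solid cylinder 42 mm in diameter and 46 mm tall, with a shallow groove near its top, standing on the bench top (z = 0). The point is its centre, 23 mm above its underside; z is its own long axis, up
- pad_a: one of four identical flat, dark round pads, 46 mm across, let flush into the top of a fixed wooden stand (84 x 250 x 14 mm) in one straight row, 60 mm apart; this one is at one end of the row, the stand's left end as seen by the robot. Origin: the pad's centre, on the stand's top surface, 14 mm above the bench top; z up, y along the row (from pad d towards pad a), x across the stand
- pad_b: one of four identical flat, dark round pads, 46 mm across, let flush into the top of a fixed wooden stand (84 x 250 x 14 mm) in one straight row, 60 mm apart; this one is second from the left, next to pad a. Origin: the pad's centre, on the stand's top surface, 14 mm above the bench top; z up, y along the row (from pad d towards pad a), x across the stand
- pad_c: one of four identical flat, dark round pads, 46 mm across, let flush into the top of a fixed wooden stand (84 x 250 x 14 mm) in one straight row, 60 mm apart; this one is third from the left, next to pad d. Origin: the pad's centre, on the stand's top surface, 14 mm above the bench top; z up, y along the row (from pad d towards pad a), x across the stand
- pad_d: one of four identical flat, dark round pads, 46 mm across, let flush into the top of a fixed wooden stand (84 x 250 x 14 mm) in one straight row, 60 mm apart; this one is at the other end of the row, the right end. Origin: the pad's centre, on the stand's top surface, 14 mm above the bench top; z up, y along the row (from pad d towards pad a), x across the stand
- steel_block: dark grey rectangular steel block, 59 x 90 x 30 mm, loose, on the bench top just beyond one end of the stand (either end), about 95 mm from the nearest pad's centre; origin at the centre of its underside
- brass_bowl: small round brass bowl, 72 mm across and 36 mm tall, loose, on the bench top just beyond the stand's other end; a bystander. Origin at the centre of its underside. (Left of the stand, near x = 0.6, y = 0.3, a fixed desk lamp's shade hangs 0.5 to 0.7 m above the bench: keep wrist and elbow clear of it)
Mind the look-alikes: they are no part of the job. What is shaped like the part that bears punch_18_center but blue is not meant.

How it is judged:
By the outcome, as a careful person would: the job done as asked, in the order asked, and still so for the second after the job is handed in, with the robot touching nothing.
It also fails if it takes over 104 s, if anything falls off the work surface, if the arm or the gripper's body presses on something with over 40 N, if the wrist force passes 120 N, or if a joint passes its speed limit or range.

## Working session

There is one attempt and no reset: what is moved stays moved. The work goes in short steps, Python scripts to look and compute and a shell command to move; the robot and the scene stay as the last step left them, time stands still between calls to the robot, and variables do not carry over. Pictures are saved under pics/ and viewed, about 12 in all and at most 16, crops included, and the job is handed in when it is done.

```bash
mkdir -p pics; python3 - <<'E'
from workcell import bot, vision
import cv2
o=bot.get_obs(); print(o)
for n in ("scene","top"):
    im=vision.camera(n); cv2.imwrite(f"pics/{n}0.png",im[:,:,::-1]); print(n,vision.get_calibration(n))
E
```

```text
{'time': 0.0, 'q': array([-7.36256005e+01,  5.01078076e+00,  1.00331362e+01,  9.50986546e+01,
       -7.46978342e-04,  9.00019880e+01]), 'qd': array([ 0.09626107,  0.10126831,  0.01470996, -0.02468559, -0.03690812,
       -0.07051482]), 'joint_efforts': array([-7.96686363e-04, -5.20383561e+01,  4.64806581e+01,  1.63082255e-02,
        4.24204040e-05, -1.00335079e-06]), 'ee_pos': array([ 0.15498761, -0.52748541,  0.24157431]), 'tcp_rot': array([-9.00007496e+01,  7.62991627e-02, -7.36275885e+01]), 'wrist_force': array([-0.19380463, -0.50931202,  0.06779824]), 'torque': array([-0.03129153,  0.02292105, -0.0589122 ]), 'opening': 0.08531369272730062}
scene {'fx': 453.0783061863949, 'fy': 453.0783061863949, 'cx': 260.1509743262078, 'cy': 191.05741610863345, 'rvec': array([ 1.97000569, -0.57741593,  0.38375593]), 'tvec': array([-0.4777558 ,  0.14757687,  0.83493991])}
top {'fx': 382.36039290816615, 'fy': 382.36039290816615, 'cx': 251.5132388197042, 'cy': 198.5548607943594, 'rvec': array([ 2.02800803, -2.17962126,  0.24408074]), 'tvec': array([-0.06187425,  0.55867088,  1.02084859])}
```

View pics/scene0.png

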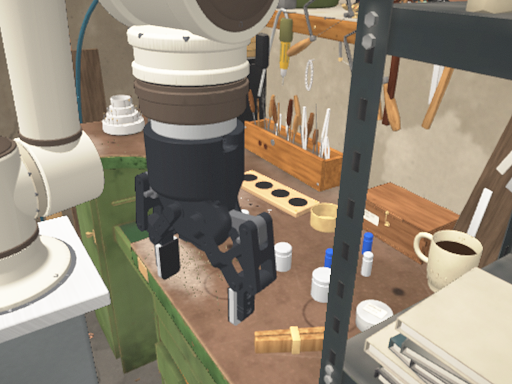

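View pics/top0.png

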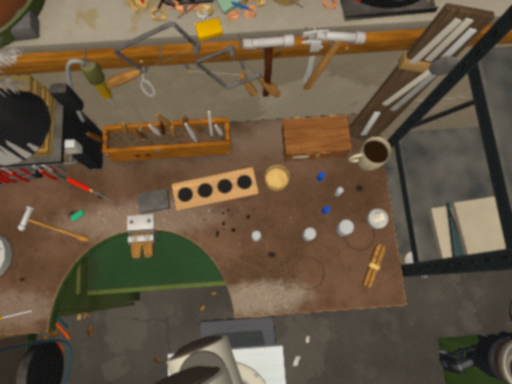

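```bash
cat > h.py <<'E'
from workcell import bot, vision
import cv2, numpy as np
def cal(n):
    c=vision.get_calibration(n); K=np.array([[c['fx'],0,c['cx']],[0,c['fy'],c['cy']],[0,0,1]])
    return K,cv2.Rodrigues(c['rvec'])[0],np.array(c['tvec'])
def world(n,uv,z):
    K,R,t=cal(n); uv=np.array(uv,float)
    if n=='wrist':
        d=(uv-K[:2,2])/K[0,0]; r=np.hypot(*d); ray=np.array([*(d/r*np.sin(r)),np.cos(r)])if r>0 else np.array([0,0,1.])
    else: ray=np.linalg.inv(K)@[*uv,1]
    o=-R.T@t; d=R.T@ray
    return o+d*(z-o[2])/d[2]
def proj(n,P):
    K,R,t=cal(n); p=R@np.array(P,float)+t
    if n=='wrist':
        a=np.arctan2(np.hypot(*p[:2]),p[2]); return K[:2,2]+K[0,0]*a*p[:2]/np.hypot(*p[:2])
    return (K@(p/p[2]))[:2]
E
python3 - <<'E'
from h import *
print(proj('top',[.155,-.528,.24]),proj('top',[0,0,0]),proj('top',[.6,.3,.6]))
for k,uv,z in [('w1',(257,236),.046),('w2',(310,234),.046),('w3',(346,227),.046),('w4',(377,218),.046),('w5',(340,190),.046),('b1',(321,176),.046),('b2',(326,209),.046),('pa',(185,196),.014),('pd',(244,183),.014),('block',(153,200),.03),('bowl',(277,178),.036)]:
    print(k,world('top',uv,z).round(3))
im=cv2.imread('pics/top0.png')[140:260,130:400]
a=cv2.resize(im,None,fx=2.9,fy=2.9,interpolation=cv2.INTER_CUBIC)
cv2.imwrite('pics/c1.png',a)
E
```

```text
[460.57468371 344.93189583] [228.33814428 407.80588935] [-22.67136419 105.63521729]
w1 [ 0.448 -0.11   0.046]
w2 [ 0.442 -0.259  0.046]
w3 [ 0.455 -0.363  0.046]
w4 [ 0.474 -0.454  0.046]
w5 [ 0.563 -0.359  0.046]
b1 [ 0.609 -0.309  0.046]
b2 [ 0.511 -0.313  0.046]
pa [0.586 0.094 0.014]
pd [ 0.613 -0.084  0.014]
block [0.577 0.185 0.03 ]
bowl [ 0.615 -0.182  0.036]
```

View pics/c1.png

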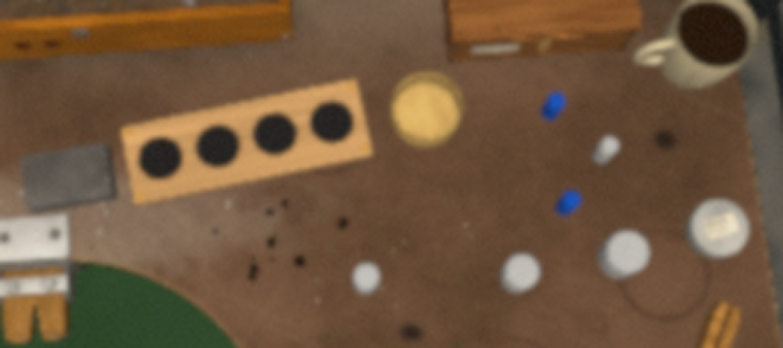

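Candidates (top picture): greys at (257,236) ≈26, (310,234) ≈34, (346,227) ≈42, (340,190) ≈18 mm; look-alikes: blue at (321,176) and (326,209), and the wide white tin/lid at (377,218). The block is at the left end, so 42→a, 34→b, 26→c, 18→d. I'll move over the group and take the close look with the wrist camera.

```bash
cat >> h.py <<'E'
from scipy.spatial.transform import Rotation as Ro
def go(P,yaw):
    "shift in tool axes from the measured pose, tool down"
    o=bot.get_obs(); R=Ro.from_euler('xyz',o['tcp_rot'],degrees=True)
    T=Ro.from_euler('xyz',[-90,0,yaw],degrees=True)
    print('from',o['ee_pos'].round(4),o['tcp_rot'].round(2),'t',round(o['time'],2),'open',round(o['opening'],4))
    print('row',R.inv().apply(np.array(P)-o['ee_pos']).round(4),(R.inv()*T).as_rotvec().round(4))
E
python3 -c "
from h import *
go([.45,-.26,.26],8.6)"
python3 -m crank '-0.176 -0.018 0.359 0 -1.435 0;-0.176 -0.018 0.359 0 -1.435 0;-0.176 -0.018 0.359 0 -1.435 0;-0.176 -0.018 0.359 0 -1.435 0;-0.176 -0.018 0.359 0 -1.435 0;-0.176 -0.018 0.359 0 -1.435 0;-0.176 -0.018 0.359 0 -1.435 0;-0.176 -0.018 0.359 0 -1.435 0' -1 60
python3 -c "
from h import *
go([.45,-.26,.26],8.6)"
```

```text
from [ 0.155  -0.5275  0.2417] [-9.000e+01  7.000e-02 -7.362e+01] t 0.1 open 0.0853
row [-0.1735 -0.0181  0.3584] [-9.0000e-04 -1.4351e+00 -9.0000e-04]
time: 0.9
ee_pos: [0.4508, -0.256, 0.2602]
tcp_rot: [-90.0, 0.0, -4.5]
wrist_force: [1.1, -0.0, 0.5]
opening: 0.0853
from [ 0.4508 -0.256   0.2602] [-9.00e+01  1.00e-02 -4.52e+00] t 0.9 open 0.0853
row [-0.0005  0.0002 -0.004 ] [-0.000e+00 -2.289e-01 -1.000e-04]
```

```bash
python3 -m crank '0 0 0 0 -0.229 0;0 0 0 0 -0.229 0;0 0 0 0 -0.229 0'
python3 - <<'E'
from h import *
im=vision.camera('wrist')[:,:,::-1]; cv2.imwrite('pics/w1.png',im)
print(vision.get_calibration('wrist'))
go([.45,-.26,.26],8.6)
for n,p in dict(p26=(.448,-.11,.046),p34=(.442,-.259,.046),p42=(.455,-.363,.046),p18=(.563,-.359,.046),pa=(.586,.094,.014),pd=(.613,-.084,.014)).items(): print(n,proj('wrist',p).round(0))
E
```

```text
time: 1.2
ee_pos: [0.4499, -0.2573, 0.2598]
tcp_rot: [-90.0, 0.0, 8.4]
wrist_force: [0.2, -0.1, 0.7]
opening: 0.0853
{'fx': 297.3186396354542, 'fy': 297.3186396354542, 'cx': 255.41956096414108, 'cy': 191.0734544398768, 'rvec': array([-2.81001476, -0.20062157, -0.03232715]), 'tvec': array([-0.40856565, -0.34901344,  0.29604236])}
from [ 0.4497 -0.2576  0.2599] [-8.998e+01  3.000e-02  8.160e+00] t 1.25 open 0.0855
row [-0.0001 -0.0001 -0.0024] [-0.0004 -0.0076 -0.0005]
p26 [272.  40.]
p34 [249. 164.]
p42 [248. 242.]
p18 [327. 249.]
pa [388. -62.]
pd [395.  54.]
```

View pics/w1.png

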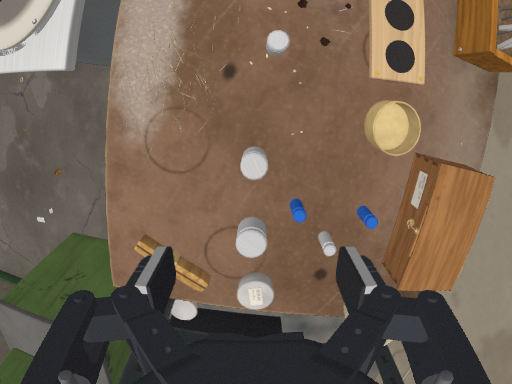

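```bash
cat >> h.py <<'E'
from scipy.optimize import least_squares
def sil(n,x,y,r,z0,z1):
    a=np.linspace(0,2*np.pi,24,endpoint=False)
    pts=[proj(n,[x+r*np.cos(t),y+r*np.sin(t),z]) for z in (z0,z1) for t in a]
    return cv2.convexHull(np.array(pts,np.float32))
def cen(c):
    m=cv2.moments(c); return np.array([m['m10'],m['m01']])/m['m00'],m['m00']
def blobs(mask,amin,amax):
    cs,_=cv2.findContours(mask.astype(np.uint8),cv2.RETR_EXTERNAL,cv2.CHAIN_APPROX_NONE)
    return [(*cen(c),c) for c in cs if cv2.contourArea(c)>0 and amin<cv2.contourArea(c)<amax]
def locate(n,uv,r,z0,z1,xy0):
    f=lambda p: cen(sil(n,p[0],p[1],r,z0,z1))[0]-uv
    s=least_squares(f,xy0,diff_step=1e-3); return s.x,cen(sil(n,*s.x,r,z0,z1))[1]
def find(n,im,guess,r,z0,z1,kind):
    "guess xy -> refined xy; kind 'grey' or 'dark'"
    hsv=cv2.cvtColor(im,cv2.COLOR_RGB2HSV)
    m=(hsv[...,1]<60)&(hsv[...,2]>110) if kind=='grey' else (hsv[...,2]<70)
    m=cv2.morphologyEx(m.astype(np.uint8),cv2.MORPH_CLOSE,np.ones((5,5)))
    g,A=cen(sil(n,*guess,r,z0,z1))
    b=[x for x in blobs(m,A*.4,A*2.5)]
    if not b: print('none',g,A); return None
    b=min(b,key=lambda x:np.hypot(*(x[0]-g)))
    p,A2=locate(n,b[0],r,z0,z1,guess)
    print(n,'guess',np.round(guess,3),'->',p.round(4),'px',b[0].round(1),'area seen/model %.0f/%.0f'%(b[1],A2))
    return p
G=dict(p26=(.448,-.11,.013),p34=(.442,-.259,.017),p42=(.455,-.363,.021),p18=(.563,-.359,.009))
E
python3 - <<'E'
from h import *
w=cv2.imread('pics/w1.png')[:,:,::-1].copy(); t=cv2.imread('pics/top0.png')[:,:,::-1].copy()
for k,g in G.items():
    print(k)
    for n,im in (('wrist',w),('top',t)): find(n,im,g[:2],g[2],0,.046,'grey')
P=[]
for i in range(4):
    g=np.array([.586,.094])+i/3*np.array([.027,-.178])
    P.append(find('top',t,g,.023,.0139,.014,'dark'))
    if i>1: find('wrist',w,g,.023,.0139,.014,'dark')
print(P)
o=-cal('wrist')[1].T@cal('wrist')[2]; print('cam',o)
E
```

```text
p26
wrist guess [ 0.448 -0.11 ] -> [ 0.4542 -0.1085] px [276.9  42.5] area seen/model 462/488
top guess [ 0.448 -0.11 ] -> [ 0.4523 -0.1067] px [255.7 235.4] area seen/model 78/82
p34
wrist guess [ 0.442 -0.259] -> [ 0.448  -0.2604] px [253.8 163.1] area seen/model 720/766
top guess [ 0.442 -0.259] -> [ 0.4467 -0.2603] px [309.2 233.5] area seen/model 132/146
p42Traceback (most recent call last):
  File "<stdin>", line 5, in <module>
  File "h.py", line 47, in find
    p,A2=locate(n,b[0],r,z0,z1,guess)
         ~~~~~~^^^^^^^^^^^^^^^^^^^^^^
  File "h.py", line 37, in locate
    s=least_squares(f,xy0,diff_step=1e-3); return s.x,cen(sil(n,*s.x,r,z0,z1))[1]
    return func(*args, **kwargs)
    result = trf(vector_fun.fun, vector_fun.jac, x0, f0, J0, lb, ub, ftol, xtol,
                 gtol, max_nfev, x_scale, loss_function, tr_solver,
                 tr_options.copy(), verbose, callback=callback_wrapped)
    return trf_no_bounds(
        fun, jac, x0, f0, J0, ftol, xtol, gtol, max_nfev, x_scale,
        loss_function, tr_solver, tr_options, verbose, callback=callback)
    J = jac(x)
  
[... 892 characters left out ...]
n(x))
                         ~~~~~~~~^^^
    return self.f(x, *self.args, **self.kwargs)
           ~~~~~~^^^^^^^^^^^^^^^^^^^^^^^^^^^^^^
  File "h.py", line 36, in <lambda>
    f=lambda p: cen(sil(n,p[0],p[1],r,z0,z1))[0]-uv
                    ~~~^^^^^^^^^^^^^^^^^^^^^
  File "h.py", line 28, in sil
    pts=[proj(n,[x+r*np.cos(t),y+r*np.sin(t),z]) for z in (z0,z1) for t in a]
         ~~~~^^^^^^^^^^^^^^^^^^^^^^^^^^^^^^^^^^^
  File "h.py", line 14, in proj
    K,R,t=cal(n); p=R@np.array(P,float)+t
          ~~~^^^
  File "h.py", line 4, in cal
    c=vision.get_calibration(n); K=np.array([[c['fx'],0,c['cx']],[0,c['fy'],c['cy']],[0,0,1]])
ValueError: time passes only in moves, steps and waits
```

```bash
sed -i 's/^def cal(n):/import functools\n@functools.cache\ndef cal(n):/' h.py
cat > m1.py <<'E'
from h import *
w=cv2.imread('pics/w1.png')[:,:,::-1].copy(); t=cv2.imread('pics/top0.png')[:,:,::-1].copy()
for k,g in G.items():
    print(k)
    for n,im in (('wrist',w),('top',t)): find(n,im,g[:2],g[2],0,.046,'grey')
for i in range(4):
    g=np.array([.586,.094])+i/3*np.array([.027,-.178])
    find('top',t,g,.023,.0139,.014,'dark')
    if i>1: find('wrist',w,g,.023,.0139,.014,'dark')
o=-cal('wrist')[1].T@cal('wrist')[2]; print('cam',o)
E
vis=1 python3 m1.py
```

```text
p26
wrist guess [ 0.448 -0.11 ] -> [ 0.4542 -0.1085] px [276.9  42.5] area seen/model 462/488
top guess [ 0.448 -0.11 ] -> [ 0.4523 -0.1067] px [255.7 235.4] area seen/model 78/82
p34
wrist guess [ 0.442 -0.259] -> [ 0.448  -0.2604] px [253.8 163.1] area seen/model 720/766
top guess [ 0.442 -0.259] -> [ 0.4467 -0.2603] px [309.2 233.5] area seen/model 132/146
p42
wrist guess [ 0.455 -0.363] -> [ 0.4593 -0.3656] px [251.2 237.3] area seen/model 1016/1086
top guess [ 0.455 -0.363] -> [ 0.458  -0.3662] px [345.3 227. ] area seen/model 200/229
p18
wrist guess [ 0.563 -0.359] -> [ 0.5674 -0.3618] px [326.5 243.4] area seen/model 283/310
top guess [ 0.563 -0.359] -> [ 0.5663 -0.3618] px [339.1 190.8] area seen/model 48/60
top guess [0.586 0.094] -> [0.5915 0.0945] px [184.8 194.2] area seen/model 108/181
top guess [0.595 0.035] -> [0.6004 0.0349] px [204.6 190. ] area seen/model 105/179
top guess [ 0.604 -0.025] -> [ 0.6093 -0.0244] px [224.3 185.7] area seen/model 102/178
wrist guess [ 0.604 -0.025] -> [ 0.6123 -0.0255] px [399.1  14.3] area seen/model 631/701
top guess [ 0.613 -0.084] -> [ 0.6176 -0.0839] px [244.  181.6] area seen/model 105/177
wrist guess [ 0.613 -0.084] -> [ 0.6207 -0.0852] px [399.7  56. ] area seen/model 661/748
cam [ 0.4381187  -0.17576409  0.39183713]
```

```bash
python3 -c "
from h import *
print(world('top',(345,158),.0),world('top',(345,158),.1))
go([.4585,-.366,.10],8.3)"
```

```text
[ 0.67405906 -0.39891417  0.        ] [ 0.64168358 -0.37102194  0.1       ]
from [ 0.4497 -0.2576  0.2599] [-8.998e+01  3.000e-02  8.160e+00] t 1.25 open 0.0855
row [-0.0066  0.1599 -0.1086] [-0.0004 -0.0024 -0.0005]
```

```bash
python3 -m crank '-0.0066 0.06 -0.05 0 0 0;-0.0066 0.1 -0.09 0 0 0;-0.0066 0.14 -0.1086 0 0 0;-0.0066 0.16 -0.1086 0 0 0;-0.0066 0.16 -0.1086 0 0 0;-0.0066 0.16 -0.1086 0 0 0'; python3 - <<'E'
from h import *
im=vision.camera('wrist'); cv2.imwrite('pics/w2.png',im[:,:,::-1])
go([.4585,-.366,.018],8.3)
E
```

```text
time: 1.85
ee_pos: [0.458, -0.3662, 0.1002]
tcp_rot: [-89.9, 0.1, 8.1]
wrist_force: [-0.2, 0.7, 0.9]
opening: 0.0854
from [ 0.4589 -0.3663  0.1019] [-9.004e+01 -5.000e-02  8.150e+00] t 1.9 open 0.0852
row [-0.0004  0.0839  0.0005] [ 0.0007 -0.0027  0.0009]
```

View pics/w2.png

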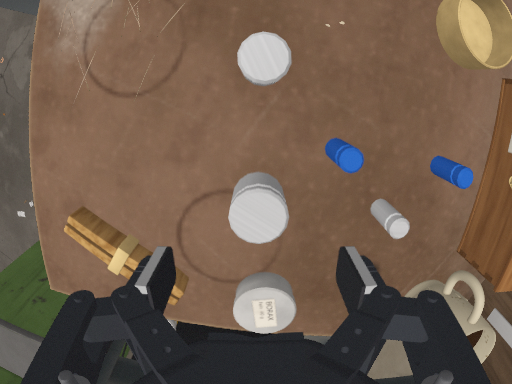

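```bash
python3 - <<'E'
from h import *
im=cv2.imread('pics/w2.png')[:,:,::-1].copy()
find('wrist',im,(.4587,-.366),.021,0,.046,'grey')
find('wrist',im,(.5668,-.3618),.009,0,.046,'grey')
find('wrist',im,(.447,-.2604),.017,0,.046,'grey')
o=bot.get_obs()['ee_pos']; print(proj('wrist',o))
E
```

```text
wrist guess [ 0.459 -0.366] -> [ 0.4609 -0.3659] px [258.1 208.4] area seen/model 3340/3472
wrist guess [ 0.567 -0.362] -> [ 0.5702 -0.3618] px [389.8 218.4] area seen/model 880/951
wrist guess [ 0.447 -0.26 ] -> [ 0.4492 -0.2603] px [263.8  58. ] area seen/model 2246/2320
[255.28368672 260.83132127]
```

```bash
python3 -m crank '0.001 0.04 0 0 0 0;0.001 0.065 0 0 0 0;0.001 0.082 0 0 0 0;0.001 0.082 0 0 0 0;0.001 0.082 0 0 0 0;0.001 0.082 0 0 0 0'; python3 -m crank '0 0 0 0 0 0;0 0 0 0 0 0;0 0 0 0 0 0;0 0 0 0 0 0;0 0 0 0 0 0;0 0 0 0 0 0;0 0 0 0 0 0' 1 60
```

```text
time: 2.5
ee_pos: [0.4609, -0.3667, 0.021]
tcp_rot: [-90.2, -0.1, 8.3]
wrist_force: [-1.0, 0.7, 0.0]
opening: 0.0858
time: 3.2
ee_pos: [0.4599, -0.3662, 0.0189]
tcp_rot: [-90.0, -0.0, 8.2]
wrist_force: [-0.8, 0.5, 5.3]
opening: 0.0404
```

```bash
python3 -m crank '0 -0.05 0 0 0 0;0 -0.1 0 0 0 0;0.04 -0.12 0.03 0 0 0;0.07 -0.12 0.07 0 0 0;0.09 -0.12 0.115 0 0 0;0.11 -0.12 0.16 0 0 0;0.13 -0.12 0.205 0 0 0;0.14 -0.12 0.25 0 0 0';python3 -m crank '0.01 0 0.045 0 0 0;0.025 0 0.09 0 0 0;0.04 0 0.135 0 0 0;0.058 0 0.16 0 0 0;0.058 0 0.186 0 0 0;0.058 0 0.186 0 0 0;0.058 0 0.186 0 0 0'; python3 - <<'E'
from h import *
im=vision.camera('wrist'); cv2.imwrite('pics/w3.png',im[:,:,::-1])
for i in range(4):
    g=np.array([.593,.094])+i/3*np.array([.026,-.178])
    find('wrist',im,g,.023,.0139,.014,'dark')
go([.593,.094,.0335],8.3)
E
```

```text
time: 4.0
ee_pos: [0.5627, -0.0964, 0.1371]
tcp_rot: [-90.0, 0.1, 8.3]
wrist_force: [0.4, -0.0, -4.2]
opening: 0.0397
time: 4.7
ee_pos: [0.5927, 0.0942, 0.1373]
tcp_rot: [-90.0, 0.1, 8.3]
wrist_force: [-0.2, -0.7, -5.0]
opening: 0.04
wrist guess [0.593 0.094] -> [0.5943 0.0931] px [257.1 187.4] area seen/model 1724/1907
wrist guess [0.602 0.035] -> [0.5943 0.0931] px [257.1 187.4] area seen/model 1724/1907
wrist guess [ 0.61  -0.025] -> [0.5943 0.0931] px [257.1 187.4] area seen/model 1724/1907
wrist guess [ 0.619 -0.084] -> [0.5943 0.0931] px [257.1 187.4] area seen/model 1724/1907
from [0.5928 0.0935 0.1375] [-9.002e+01  8.000e-02  8.260e+00] t 4.75 open 0.0402
row [0.0004 0.104  0.0005] [ 0.0003 -0.0007 -0.0014]
```

View pics/w3.png

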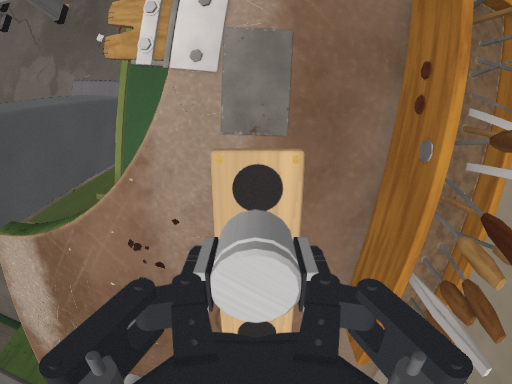

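```bash
python3 -m crank '0.001 0.05 -0.001 0 0 0;0.001 0.085 -0.001 0 0 0;0.001 0.1 -0.001 0 0 0;0.001 0.1035 -0.001 0 0 0;0.001 0.1035 -0.001 0 0 0;0.001 0.1035 -0.001 0 0 0'; python3 -m crank '0 0 0 0 0 0;0 0.0005 0 0 0 0;0 0.0005 0 0 0 0'
```

```text
time: 5.35
ee_pos: [0.5953, 0.0929, 0.0366]
tcp_rot: [-90.0, -0.1, 8.2]
wrist_force: [0.5, -0.2, -4.1]
opening: 0.04
time: 5.65
ee_pos: [0.5945, 0.0931, 0.0347]
tcp_rot: [-90.0, -0.0, 8.3]
wrist_force: [0.5, -0.3, -4.6]
opening: 0.0398
```

```bash
python3 -m crank '0 0.0008 0 0 0 0;0 0.0016 0 0 0 0;0 0.0016 0 0 0 0;0 0.0016 0 0 0 0;0 0.0016 0 0 0 0'
```

```text
time: 6.15
ee_pos: [0.5944, 0.0931, 0.033]
tcp_rot: [-90.0, -0.0, 8.3]
wrist_force: [-1.2, -1.0, 1.3]
opening: 0.04
```

```bash
python3 -m crank '0 0 0 0 0 0;0 0 0 0 0 0;0 0 0 0 0 0;0 0 0 0 0 0;0 0 0 0 0 0;0 -0.04 0 0 0 0;0 -0.09 0 0 0 0;0 -0.11 0 0 0 0' -1; python3 -m crank '0 0 0 0 0 0;0 0 0 0 0 0;0 0 0 0 0 0'; python3 - <<'E'
from h import *
im=vision.camera('wrist'); cv2.imwrite('pics/w4.png',im[:,:,::-1])
find('wrist',im,(.594,.093),.021,.014,.06,'grey')
g=np.array([.594,.093])+1/3*np.array([.026,-.178])
find('wrist',im,g,.023,.0139,.014,'dark')
go([.4475,-.2603,.11],8.3)
E
```

```text
time: 6.95
ee_pos: [0.5955, 0.0932, 0.1476]
tcp_rot: [-90.0, -0.3, 8.2]
wrist_force: [0.4, -0.1, 0.5]
opening: 0.0855
time: 7.25
ee_pos: [0.5937, 0.0929, 0.1412]
tcp_rot: [-90.0, 0.1, 8.2]
wrist_force: [0.5, 0.1, 0.0]
opening: 0.0856
wrist guess [0.594 0.093] -> [0.594  0.0939] px [256.2 196.2] area seen/model 2547/2774
wrist guess [0.603 0.034] -> [0.6028 0.0331] px [256.2 243.8] area seen/model 1264/1459
from [0.5936 0.0929 0.141 ] [-90.     0.14   8.25] t 7.3 open 0.0852
row [-0.1952  0.0315 -0.3286] [ 0.     -0.0009 -0.0024]
```

View pics/w4.png

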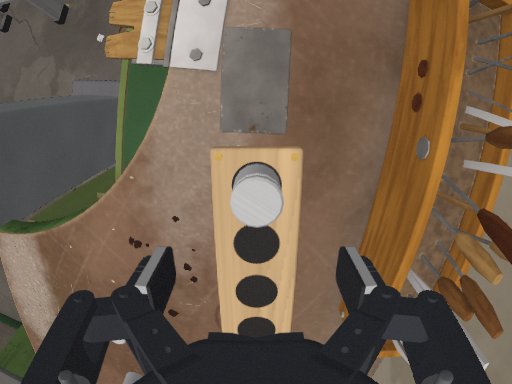

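```bash
python3 -m crank '-0.026 0 -0.042 0 0 0;-0.05 0 -0.084 0 0 0;-0.075 0 -0.126 0 0 0;-0.1 0 -0.168 0 0 0;-0.125 0 -0.21 0 0 0;-0.15 0 -0.252 0 0 0;-0.174 0.02 -0.292 0 0 0;-0.1945 0.04 -0.3286 0 0 0'; python3 -m crank '0 0 0 0 0 0;0 0.03 0 0 0 0;0 0.06 0 0 0 0;0 0.083 0 0 0 0;0 0.083 0 0 0 0;0 0.083 0 0 0 0;0 0.083 0 0 0 0';  python3 -c "
from h import *
go([.4487,-.2603,.018],8.3)"
```

```text
time: 8.1
ee_pos: [0.4477, -0.2618, 0.1017]
tcp_rot: [-90.0, -0.0, 8.2]
wrist_force: [0.6, 0.0, 0.3]
opening: 0.0855
time: 8.8
ee_pos: [0.4497, -0.2603, 0.0211]
tcp_rot: [-90.1, -0.1, 8.3]
wrist_force: [0.4, -0.6, 0.5]
opening: 0.0855
from [ 0.4497 -0.2603  0.0211] [-9.006e+01 -8.000e-02  8.270e+00] t 8.8 open 0.0855
row [-0.001   0.0031  0.0001] [ 0.001  -0.0006  0.0013]
```

```bash
python3 -m crank '0 0 0 0 0 0;0 0 0 0 0 0;0 0 0 0 0 0;0 0 0 0 0 0;0 0 0 0 0 0;0 0 0 0 0 0;0 0 0 0 0 0' 1 60; python3 -m crank '0 -0.05 0 0 0 0;0 -0.1 0 0 0 0;0.03 -0.12 0.03 0 0 0;0.06 -0.12 0.07 0 0 0;0.085 -0.12 0.11 0 0 0;0.11 -0.12 0.15 0 0 0;0.135 -0.12 0.19 0 0 0;0.16 -0.12 0.23 0 0 0'; python3 -m crank '0.02 0 0.025 0 0 0;0.035 0 0.0385 0 0 0;0.035 0 0.0385 0 0 0;0.035 0 0.0385 0 0 0'; python3 -c "
from h import *
go([.603,.0335,.0335],8.3)"
```

```text
time: 9.5
ee_pos: [0.449, -0.2602, 0.0202]
tcp_rot: [-90.0, -0.0, 8.2]
wrist_force: [-2.2, 0.5, 5.5]
opening: 0.0322
time: 10.3
ee_pos: [0.5745, -0.0076, 0.1389]
tcp_rot: [-90.0, 0.1, 8.3]
wrist_force: [0.5, -1.1, -3.2]
opening: 0.0318
time: 10.7
ee_pos: [0.603, 0.0337, 0.1387]
tcp_rot: [-90.0, 0.1, 8.3]
wrist_force: [0.6, -0.9, -2.1]
opening: 0.0319
from [0.603  0.0337 0.1387] [-90.     0.11   8.29] t 10.7 open 0.0319
row [ 0.0002  0.1052 -0.0002] [-0.     -0.0001 -0.0019]
```

```bash
python3 -m crank '0 0.05 0 0 0 0;0 0.085 0 0 0 0;0 0.1 0 0 0 0;0 0.103 0 0 0 0;0 0.105 0 0 0 0;0 0.1055 0 0 0 0;0 0.1055 0 0 0 0;0 0.1055 0 0 0 0'
```

```text
time: 11.5
ee_pos: [0.604, 0.0336, 0.0353]
tcp_rot: [-90.0, -0.1, 8.3]
wrist_force: [-0.2, -0.3, -2.6]
opening: 0.0323
```

```bash
python3 -m crank '0 0.0005 0 0 0 0;0 0.001 0 0 0 0;0 0.001 0 0 0 0;0 0.001 0 0 0 0;0 0.001 0 0 0 0'
```

```text
time: 12.0
ee_pos: [0.6038, 0.0336, 0.0342]
tcp_rot: [-90.0, -0.1, 8.2]
wrist_force: [-2.8, 0.0, 6.5]
opening: 0.0319
```

```bash
python3 -m crank '0 0 0 0 0 0;0 0 0 0 0 0;0 0 0 0 0 0;0 0 0 0 0 0;0 0 0 0 0 0;0 -0.04 0 0 0 0;0 -0.09 0 0 0 0;0 -0.107 0 0 0 0' -1; python3 -m crank '0 0 0 0 0 0;0 0 0 0 0 0'; python3 - <<'E'
from h import *
im=vision.camera('wrist'); cv2.imwrite('pics/w5.png',im[:,:,::-1])
find('wrist',im,(.594,.093),.021,.014,.06,'grey')
find('wrist',im,(.603,.0335),.017,.014,.06,'grey')
find('wrist',im,(.612,-.0255),.023,.0139,.014,'dark')
go([.4535,-.108,.1],8.3)
E
```

```text
time: 12.8
ee_pos: [0.6048, 0.0337, 0.1454]
tcp_rot: [-90.0, -0.3, 8.3]
wrist_force: [0.3, 0.5, 0.5]
opening: 0.0854
time: 13.0
ee_pos: [0.6034, 0.0336, 0.1397]
tcp_rot: [-90.0, 0.0, 8.3]
wrist_force: [-0.3, -0.7, -0.7]
opening: 0.0856
wrist guess [0.594 0.093] -> [0.5936 0.0942] px [254.7 124. ] area seen/model 2520/2694
wrist guess [0.603 0.034] -> [0.6025 0.0334] px [254.9 198.2] area seen/model 1725/2000
wrist guess [ 0.612 -0.026] -> [ 0.6107 -0.0251] px [254.8 243.7] area seen/model 1332/1486
from [0.6029 0.0336 0.1388] [-89.99   0.1    8.25] t 13.05 open 0.0855
row [-0.1681  0.039  -0.1187] [-0.0001 -0.0008 -0.0017]
```

```bash
python3 -m crank '-0.04 0 -0.028 0 0 0;-0.08 0 -0.056 0 0 0;-0.12 0 -0.085 0 0 0;-0.16 0.02 -0.113 0 0 0;-0.168 0.039 -0.1187 0 0 0;-0.168 0.039 -0.1187 0 0 0;-0.168 0.039 -0.1187 0 0 0'; python3 - <<'E'
from h import *
im=vision.camera('wrist'); cv2.imwrite('pics/w6.png',im[:,:,::-1])
p=find('wrist',im,(.4535,-.108),.013,0,.046,'grey')
go([*p,.018],8.3)
E
```

```text
time: 13.75
ee_pos: [0.4538, -0.1078, 0.1005]
tcp_rot: [-90.0, 0.1, 8.2]
wrist_force: [0.5, 0.0, 1.1]
opening: 0.0853
wrist guess [ 0.454 -0.108] -> [ 0.4548 -0.1077] px [255.6 208.8] area seen/model 1529/1638
from [ 0.4546 -0.1076  0.1012] [-8.998e+01  2.000e-02  8.260e+00] t 13.8 open 0.0852
row [ 0.0002  0.0832 -0.0002] [-0.0003 -0.0006 -0.0003]
```

```bash
python3 -m crank '0.0005 0.04 0 0 0 0;0.0005 0.065 0 0 0 0;0.0005 0.082 0 0 0 0;0.0005 0.082 0 0 0 0;0.0005 0.082 0 0 0 0;0.0005 0.082 0 0 0 0'; python3 -m crank '0 0 0 0 0 0;0 0 0 0 0 0;0 0 0 0 0 0;0 0 0 0 0 0;0 0 0 0 0 0;0 0 0 0 0 0;0 0 0 0 0 0;0 0 0 0 0 0' 1 50; python3 -m crank '0 -0.05 0 0 0 0;0 -0.1 0 0 0 0;0.03 -0.12 0.01 0 0 0;0.07 -0.12 0.03 0 0 0;0.11 -0.12 0.04 0 0 0;0.15 -0.12 0.05 0 0 0;0.1678 -0.12 0.0586 0 0 0;0.1678 -0.12 0.0586 0 0 0'; python3 -m crank '0 0 0 0 0 0;0 0 0 0 0 0'; python3 -c "
from h import *
go([.6115,-.0255,.033],8.3)"
```

```text
time: 14.4
ee_pos: [0.4558, -0.1078, 0.0206]
tcp_rot: [-90.0, -0.1, 8.3]
wrist_force: [0.4, -0.1, -0.2]
opening: 0.0855
time: 15.2
ee_pos: [0.4546, -0.108, 0.0194]
tcp_rot: [-90.0, 0.0, 8.2]
wrist_force: [-2.2, 0.3, 4.3]
opening: 0.0243
time: 16.0
ee_pos: [0.6138, -0.0243, 0.1373]
tcp_rot: [-90.0, 0.1, 8.4]
wrist_force: [-0.6, -0.6, -2.1]
opening: 0.0244
time: 16.2
ee_pos: [0.6116, -0.0263, 0.139]
tcp_rot: [-90.0, 0.0, 8.2]
wrist_force: [0.4, -0.7, -0.5]
opening: 0.0238
from [ 0.6116 -0.0263  0.139 ] [-9.00e+01  4.00e-02  8.23e+00] t 16.2 open 0.0238
row [1.00e-04 1.06e-01 8.00e-04] [-0.     -0.0013 -0.0007]
```

```bash
python3 -m crank '0 0.05 0.0005 0 0 0;0 0.085 0.0005 0 0 0;0 0.1 0.0005 0 0 0;0 0.103 0.0005 0 0 0;0 0.105 0.0005 0 0 0;0 0.1062 0.0005 0 0 0;0 0.1062 0.0005 0 0 0;0 0.1062 0.0005 0 0 0'; python3 -m crank '0 0 0 0 0 0;0 0.0004 0 0 0 0;0 0.0004 0 0 0 0'
```

```text
time: 17.0
ee_pos: [0.6129, -0.0254, 0.0342]
tcp_rot: [-90.0, -0.1, 8.3]
wrist_force: [-0.1, 0.3, -1.5]
opening: 0.0242
time: 17.3
ee_pos: [0.6126, -0.0253, 0.0334]
tcp_rot: [-90.0, -0.1, 8.3]
wrist_force: [-1.7, 1.0, 4.5]
opening: 0.0243
```

```bash
python3 -m crank '0 0 0 0 0 0;0 0 0 0 0 0;0 0 0 0 0 0;0 0 0 0 0 0;0 0 0 0 0 0;0 -0.04 0 0 0 0;0 -0.09 0 0 0 0;0 -0.107 0 0 0 0' -1; python3 -m crank '0 0 0 0 0 0;0 0 0 0 0 0'; python3 - <<'E'
from h import *
im=vision.camera('wrist'); cv2.imwrite('pics/w7.png',im[:,:,::-1])
find('wrist',im,(.603,.0335),.017,.014,.06,'grey')
find('wrist',im,(.612,-.0255),.013,.014,.06,'grey')
find('wrist',im,(.62,-.085),.023,.0139,.014,'dark')
go([.568,-.362,.1],8.3)
E
python3 -m crank '-0.02 0 -0.04 0 0 0;-0.04 0 -0.085 0 0 0;-0.055 0 -0.13 0 0 0;-0.07 0 -0.175 0 0 0;-0.08 0 -0.22 0 0 0;-0.09 0 -0.265 0 0 0;-0.092 0 -0.31 0 0 0;-0.092 0.02 -0.3267 0 0 0' -0.1;python3 -m crank '0 0.02 0 0 0 0;0 0.02 0 0 0 0;0 0.02 0 0 0 0'
python3 - <<'E'
from h import *
im=vision.camera('wrist'); cv2.imwrite('pics/w8.png',im[:,:,::-1])
p=find('wrist',im,(.568,-.362),.009,0,.046,'grey')
go([*p,.018],8.3)
E
```

```text
time: 18.1
ee_pos: [0.6137, -0.0254, 0.1449]
tcp_rot: [-90.1, -0.3, 8.2]
wrist_force: [0.5, -0.0, -0.6]
opening: 0.0854
time: 18.3
ee_pos: [0.6123, -0.0253, 0.1393]
tcp_rot: [-90.0, -0.0, 8.3]
wrist_force: [-0.1, -0.7, -0.7]
opening: 0.0854
wrist guess [0.603 0.034] -> [0.6029 0.0342] px [255.  125.5] area seen/model 1672/1802
wrist guess [ 0.612 -0.026] -> [ 0.6113 -0.0254] px [254.8 198. ] area seen/model 1101/1313
wrist guess [ 0.62  -0.085] -> [ 0.6192 -0.0843] px [254.4 244.1] area seen/model 1334/1487
from [ 0.6118 -0.0253  0.1383] [-89.98   0.09   8.25] t 18.35 open 0.0855
row [-0.0916  0.0384 -0.3269] [-0.0003 -0.0008 -0.0016]
time: 19.15
ee_pos: [0.5678, -0.366, 0.1196]
tcp_rot: [-90.1, -0.1, 8.1]
wrist_force: [-0.8, -0.2, -0.7]
opening: 0.0468
time: 19.45
ee_pos: [0.5674, -0.3613, 0.0984]
tcp_rot: [-89.9, 0.1, 8.3]
wrist_force: [0.3, 0.2, 0.5]
opening: 0.0468
wrist guess [ 0.568 -0.362] -> [ 0.5689 -0.3616] px [256.4 209.5] area seen/model 896/965
from [ 0.568  -0.3613  0.0997] [-8.997e+01  3.000e-02  8.280e+00] t 19.5 open 0.047
row [ 0.0008  0.0817 -0.0004] [-0.0005 -0.0003 -0.0005]
```

View pics/w8.png

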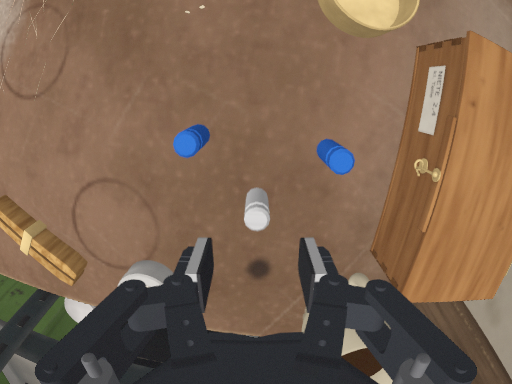

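```bash
python3 - <<'E'
from h import *
im=cv2.imread('pics/top0.png')[100:200,300:420]; a=cv2.resize(im,None,fx=4,fy=4,interpolation=cv2.INTER_CUBIC)
im=cv2.imread('pics/scene0.png')[210:310,392:512]; b=cv2.resize(im,None,fx=4,fy=4,interpolation=cv2.INTER_CUBIC)
cv2.imwrite('pics/mug.png',np.vstack([a,b])[:, :].copy() if 0 else cv2.resize(np.hstack([a,b]),(800,333)))
def tri(u,v):
    M=[]
    for n,x in(('top',u),('scene',v)):
        K,R,t=cal(n); M.append(K@np.c_[R,t])
    X=cv2.triangulatePoints(M[0],M[1],np.array(u,float),np.array(v,float)); return (X[:3]/X[3]).ravel()
print('rim',tri((376,150),(456,249)),'handle',tri((353,160),(420,240)))
print([ (z,world('top',(353,160),z).round(3)) for z in (.05,.07)])
E
```

```text
rim [ 0.66624027 -0.46880226  0.08068206] handle [ 0.64827807 -0.4054705   0.06955186]
[(0.05, array([ 0.65 , -0.408,  0.05 ])), (0.07, array([ 0.644, -0.402,  0.07 ]))]
```

View pics/mug.png

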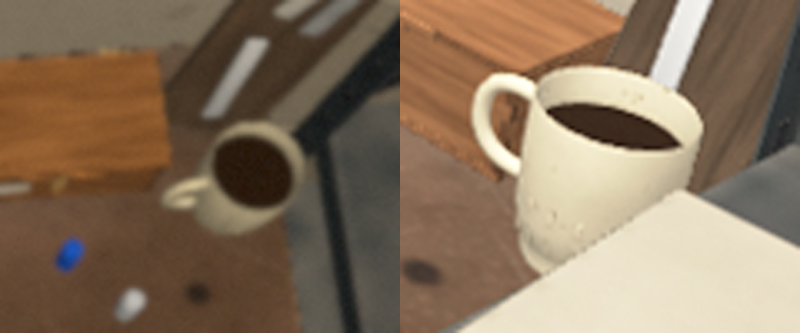

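The picture shows the 18 mm grey punch at (256,210) centred ahead of the jaws; the blue look-alikes are at (190,141) and (336,157). The mug handle is about 8 cm off, which leaves enough room.

```bash
python3 -m crank '0.0008 0.04 0 0 0 0;0.0008 0.065 0 0 0 0;0.0008 0.081 0 0 0 0;0.0008 0.081 0 0 0 0;0.0008 0.081 0 0 0 0;0.0008 0.081 0 0 0 0'; python3 -m crank '0 0 0 0 0 0;0 0 0 0 0 0;0 0 0 0 0 0;0 0 0 0 0 0;0 0 0 0 0 0;0 0 0 0 0 0' 1 40; python3 -m crank '0 -0.05 0 0 0 0;0 -0.1 0 0 0 0;0 -0.12 0.03 0 0 0;0 -0.12 0.07 0 0 0;0 -0.12 0.07 0 0 0';python3 -c "
from h import *
go([.6203,-.085,.15],8.3)
go([.6203,-.085,.033],8.3)"
```

```text
time: 20.1
ee_pos: [0.5698, -0.3622, 0.0208]
tcp_rot: [-90.1, -0.1, 8.3]
wrist_force: [-0.6, -0.6, 1.6]
opening: 0.0468
time: 20.7
ee_pos: [0.569, -0.3621, 0.0196]
tcp_rot: [-90.1, -0.0, 8.2]
wrist_force: [-1.7, -0.4, 6.1]
opening: 0.0164
time: 21.2
ee_pos: [0.5588, -0.2892, 0.1398]
tcp_rot: [-90.0, -0.1, 8.4]
wrist_force: [0.2, -0.2, -1.2]
opening: 0.0162
from [ 0.5588 -0.2892  0.1398] [-8.997e+01 -7.000e-02  8.390e+00] t 21.2 open 0.0162
row [ 0.0907 -0.01    0.1931] [-0.0005  0.0016  0.0011]
from [ 0.5588 -0.2892  0.1398] [-8.997e+01 -7.000e-02  8.390e+00] t 21.2 open 0.0162
row [0.0906 0.107  0.193 ] [-0.0005  0.0016  0.0011]
```

```bash
python3 -m crank '0.02 0 0.045 0 0 0;0.04 0 0.09 0 0 0;0.06 0 0.135 0 0 0;0.08 0 0.18 0 0 0;0.09 0 0.193 0 0 0;0.09 0 0.193 0 0 0;0.09 0 0.193 0 0 0;0.09 0 0.193 0 0 0'; python3 -c "
from h import *
go([.6197,-.085,.033],8.3)"
```

```text
time: 22.0
ee_pos: [0.6199, -0.0899, 0.1383]
tcp_rot: [-90.0, 0.0, 8.2]
wrist_force: [0.4, 0.2, -1.0]
opening: 0.0164
from [ 0.6199 -0.0899  0.1383] [-9.001e+01  3.000e-02  8.170e+00] t 22.0 open 0.0164
row [0.0006 0.1053 0.0049] [ 0.0001 -0.0022 -0.0005]
```

```bash
python3 -m crank '0.0005 0.05 0.005 0 0 0;0.0005 0.085 0.005 0 0 0;0 0.1 0.005 0 0 0;0 0.102 0.005 0 0 0;0 0.104 0.005 0 0 0;0 0.105 0.005 0 0 0;0 0.105 0.005 0 0 0;0 0.105 0.005 0 0 0'; python3 -m crank '0 0 0 0 0 0;0 0.0004 0 0 0 0;0 0.0004 0 0 0 0'
```

```text
time: 22.8
ee_pos: [0.62, -0.0837, 0.0346]
tcp_rot: [-90.0, -0.1, 8.3]
wrist_force: [0.3, 0.0, -0.4]
opening: 0.0164
time: 23.1
ee_pos: [0.6196, -0.0835, 0.0335]
tcp_rot: [-90.0, -0.0, 8.3]
wrist_force: [-0.4, 0.1, 0.8]
opening: 0.0157
```

```bash
python3 -m crank '0.0005 -0.003 0 0 0 0;0.0005 -0.003 -0.0012 0 0 0;0.0005 -0.003 -0.0012 0 0 0;0.0005 -0.001 -0.0012 0 0 0;0.0005 0.0006 -0.0012 0 0 0;0.0005 0.0006 -0.0012 0 0 0;0.0005 0.0006 -0.0012 0 0 0;0.0005 0.0006 -0.0012 0 0 0'
```

```text
time: 23.9
ee_pos: [0.6202, -0.0848, 0.0335]
tcp_rot: [-90.0, -0.0, 8.2]
wrist_force: [-2.9, 1.3, 6.2]
opening: 0.0164
```

```bash
python3 -m crank '0 0 0 0 0 0;0 0 0 0 0 0;0 0 0 0 0 0;0 0 0 0 0 0;0 0 0 0 0 0;0 -0.04 0 0 0 0;0 -0.09 0 0 0 0;0 -0.13 0 0 0 0' -1; python3 -m crank '-0.03 -0.02 -0.04 0 0 0;-0.06 -0.04 -0.08 0 0 0;-0.06 -0.04 -0.08 0 0 0;-0.06 -0.04 -0.08 0 0 0;-0.06 -0.04 -0.08 0 0 0'; python3 - <<'E'
from h import *
im=vision.camera('wrist'); cv2.imwrite('pics/w9.png',im[:,:,::-1]); cv2.imwrite('pics/w9c.png',cv2.resize(im[0:240,180:420],(720,720))[:600,:,::-1])
for r,i in ((.021,0),(.017,1),(.013,2),(.009,3)):
    print((np.array([.5943,.0931])+i*.06*np.array([.1444,-.9896])).round(4))
    find('wrist',im,np.array([.594,.093])+i*.06*np.array([.1444,-.9896]),r,.014,.06,'grey')
t=vision.camera('top'); 
for r,i in ((.021,0),(.017,1),(.013,2),(.009,3)):
    find('top',t,np.array([.592,.0935])+i*.06*np.array([.1444,-.9896]),r,.014,.06,'grey')
print(bot.get_obs()['time'])
E
```

```text
time: 24.7
ee_pos: [0.6201, -0.0847, 0.165]
tcp_rot: [-90.0, -0.1, 8.3]
wrist_force: [1.8, 0.6, -0.2]
opening: 0.0854
time: 25.2
ee_pos: [0.5724, -0.172, 0.2019]
tcp_rot: [-90.0, 0.0, 8.2]
wrist_force: [0.0, -0.0, -0.3]
opening: 0.0856
[0.5943 0.0931]
wrist guess [0.594 0.093] -> [ 0.6117 -0.025 ] px [318.  39.] area seen/model 730/1829
[0.603  0.0337]
wrist guess [0.603 0.034] -> [ 0.6119 -0.0248] px [318.  39.] area seen/model 730/1279
[ 0.6116 -0.0257]
wrist guess [ 0.611 -0.026] -> [ 0.612  -0.0246] px [318.  39.] area seen/model 730/824
[ 0.6203 -0.085 ]
wrist guess [ 0.62  -0.085] -> [ 0.6199 -0.0831] px [316.8  97.8] area seen/model 360/412
top guess [0.592 0.094] -> [0.5945 0.0965] px [182.5 191.3] area seen/model 151/225
top guess [0.601 0.034] -> [0.6036 0.0363] px [203.1 186.8] area seen/model 98/153
top guess [ 0.609 -0.025] -> [ 0.6126 -0.0237] px [223.4 182.4] area seen/model 56/97
top guess [ 0.618 -0.085] -> [ 0.6127 -0.0237] px [223.4 182.4] area seen/model 56/55
25.3
```

View pics/w9.png

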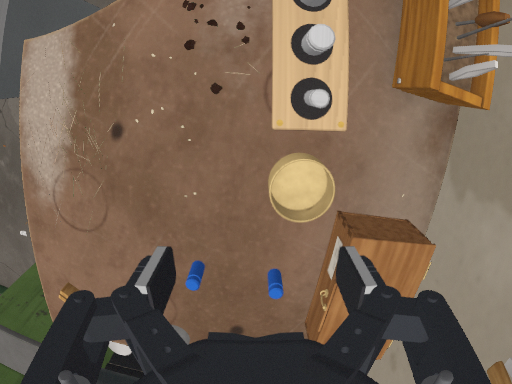

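```bash
python3 -m crank '0 -0.05 0 0 0 0;0.02 -0.07 0.04 0 0 0;0.034 -0.07 0.08 0 0 0;0.044 -0.07 0.107 0 0 0;0.044 -0.07 0.107 0 0 0;0.044 -0.07 0.107 0 0 0'; python3 - <<'E'
from h import *
im=vision.camera('wrist'); cv2.imwrite('pics/w10.png',im[:,:,::-1])
# pads partly hidden: fit pad+punch by the visible dark edges is viewed by eye; overlay modelled pad circles and punch feet
b=im[:,:,::-1].copy(); S=3; u0,v0,u1,v1=150,60,390,260
big=cv2.resize(b[v0:v1,u0:u1],None,fx=S,fy=S,interpolation=cv2.INTER_CUBIC)
for r,i in ((.021,0),(.017,1),(.013,2),(.009,3)):
    g=np.array([.5943,.0931])+i*.06*np.array([.1444,-.9896]); print(g.round(4))
    p=find('wrist',im,g,r,.014,.06,'grey')
    for c,rr in ((g,.023),(p,r)):
        q=(sil('wrist',*c,rr,.0139,.014)-[u0,v0]+.5)*S; cv2.polylines(big,[np.int32(q)],True,(0,0,255) if rr==.023 else (0,255,0),1)
cv2.imwrite('pics/w10c.png',big)
E
```

```text
time: 25.9
ee_pos: [0.6006, -0.0589, 0.2717]
tcp_rot: [-90.0, 0.1, 8.4]
wrist_force: [-0.5, -0.4, 0.6]
opening: 0.0856
[0.5943 0.0931]
wrist guess [0.594 0.093] -> [0.5941 0.0939] px [269.2  36.9] area seen/model 1018/1153
[0.603  0.0337]
wrist guess [0.603 0.034] -> [0.6036 0.033 ] px [270.1  87. ] area seen/model 635/683
[ 0.6116 -0.0257]
wrist guess [ 0.612 -0.026] -> [ 0.6123 -0.0263] px [269.2 136.6] area seen/model 396/455
[ 0.6203 -0.085 ]
wrist guess [ 0.62  -0.085] -> [ 0.6198 -0.085 ] px [267.6 182.1] area seen/model 247/292
```

View pics/w10c.png

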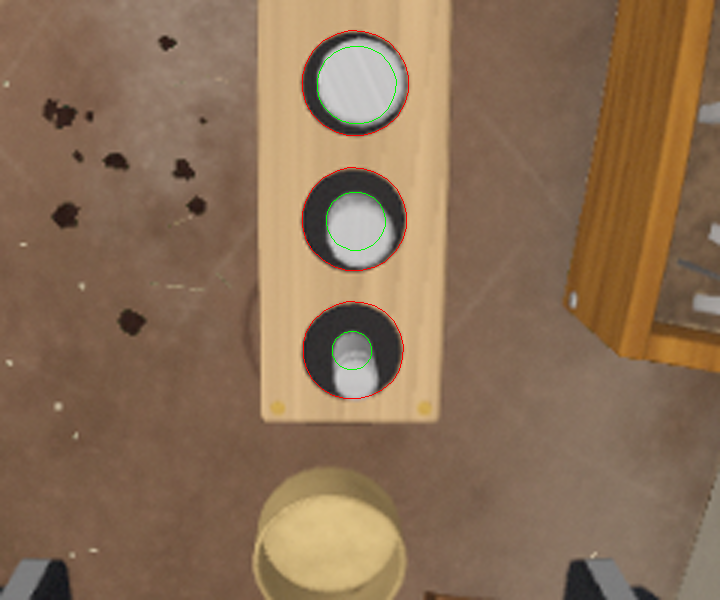

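The three thinner punches stand centred within about 1 mm (the red circles fit the pads, the green ones the punch feet). The 42 mm punch lies above this crop, but it also measured within 1 mm of its pad. The bowl looks undisturbed, and the arm is clear. Handing in.

```bash
python3 -c "
from workcell import bot
print(bot.job_done(), bot.get_obs()['time'])"
```

```text
the job is handed in; nothing more can be done
the job is handed in; nothing more can be done
```

The four punches are standing on the stand in order of thickness: 42 mm on pad a next to the steel block, then 34 mm on b, 26 mm on c, and 18 mm on d at the bowl's end. I handed the job in at about 26 s, with the gripper open and well clear.

- **Centring:** the last wrist-camera measurement put every punch within about 1 mm of its pad's centre. All four matched the upright model.
- **Forces:** wrist force readings, taken at the end of each move, never passed about 8 N.
- **Block and bowl:** I never touched them, and the wrist pictures showed them apparently undisturbed. I did not measure their positions again at the end.
- **Checks that disagreed or failed:**
  - The last top-camera fit put the 42, 34 and 26 mm punches 2–4 mm off the wrist-camera positions, with partly segmented outlines. It mistook the 26 mm punch for the 18 mm one.
  - One earlier wrist view cut off the far punches, so I replaced it with the final look from above.

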